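Dry-build the layup plug on its base

ROBOT

A 7-joint arm with a two-finger parallel gripper is mounted at the origin on a cart in front of the work surface, level with it; the furniture and walls round the work are solid. World frame = base frame: x ahead of the robot, y to its left, z up, the work surface at z = 0. Lengths are in mm, angles in rad, forces in N, time in s.
With the tool pointing down it reaches from about 400 to 875 mm from the base axis. Payload 19.3 kg.
Tool frame: the origin (TCP) lies at the very end of the fingers, on their centre line; the grasp point (between the pads) lies 19 mm behind it (grip_point_offset is the z of the grasp point in the tool frame, in mm); z points along the fingers, y is the line along which they close (so a half turn about z gives the same grasp; the last joint's range is limited). The gripper opens to 85 mm and grips with 20 to 120 N. Pads are 22 mm wide; open, the fingers measure 114 mm over their backs; the gripper's body (76 mm by 85 mm) begins 54 mm behind the grasp point. The pads swing forward as they close: fully open they stand 13 mm farther back than shut.
Start: joints at [1.042, 0.521, -0.036, 1.599, 0.021, 1.021, -0.113], TCP at [276.767, -560.369, 194.491] pointing down, gripper open.
Joint ranges: [-2.91, 2.91], [-0.3, 2.13], [-1.5, 1.42], [0.17, 2.43], [-1.26, 4.41], [0.16, 1.93], [-2.52, 2.52]. Speed limits (rad/s): [1.89, 1.89, 2.39, 2.39, 3.01, 3.01, 3.01].

INTERFACE

Orientations are given as a 3x3 rotation matrix whose columns are the frame's x, y, z axes.
In Python, from workcell import movep, movel, goto_joints, open_gripper, clamp, wait, inverse_kinematics, read_state, camera, PlanningError, finish_job, grip_point_offset gives the robot as it stands. Calls block until the motion is done:
- movep(position, orientation): joint-space move of the TCP to a pose.
- movel(position, frame=None, max_speed=150, guard=None): straight line of the TCP; frame=None keeps the orientation; max_speed is the mean speed in mm/s. With guard (N) it stops when the force on the tool has changed by that much, and returns True; else False.
- goto_joints(angles): joint-space move.
- open_gripper() and clamp(): open the fingers fully, or close them until they stop; the grip force is fixed at half the most.
- wait(seconds).
- inverse_kinematics(position, orientation): joint angles nearest the present ones, or None.
- read_state(): the state.
- camera(name): name is "scene" or "top"; returns a dict with "image" (384x512x3 uint8, blue, green, red), "range_z" (384x512 float32, mm along the optical axis (not along the pixel's ray), 0 where there is no reading), "fx", "fy", "cx", "cy" (pixels), "cam_to_world" (4x4, takes a point from camera to world coordinates). Camera axes: x right, y up, looking along -z (the intrinsics and any distortion apply to the point x, -y, -z); pixel columns grow to the right and rows downward; lengths in mm; the calibration is good to about 2 mm. A picture is of the moment at which its call begins.
A pose or a line that the arm cannot do raises PlanningError and nothing moves.
- finish_job(): hands the job in; it is judged then, once.
The state is a dict: "time": time; "qpos": joint angles; "qvel": joint speeds; "joint_efforts": joint torques, N m; "eef_pos": TCP position; "tool_rot": TCP orientation; "ft_force": force on the tool from outside, world axes, zero at the start; "torque": the same for the moment, N m; "finger_gap": finger opening in mm; "gripper_force": force on a finger pad.
Only numpy, scipy, OpenCV 4.12 (cv2) and the standard library are available. Lean on these libraries where they do the work, as an engineer would, in place of code of your own. Each camera call takes 0.05 s, during which the arm holds its last target. There are 200 camera calls.

TASK

Dry-build the layup plug on the grey steel base, one piece at a time from the bottom up: first the dark steel sole plate flat between the base's two end stops, then the two-bore block, then the plywood spreader plate, and on top the larger of the two half-round formers, flat side down. Set each piece centred on the one below with their long sides parallel, and let everything go. Leave the smaller former and the tape roll where they are.

Things in the scene. Friction and masses are not known exactly. Their poses are not given: they have to be found in the camera images.
- base: Fixed light grey steel tooling base: flat plate 84 (x) x 138 (y) x 10 (z) mm with a low dark stop bar (60 x 7 mm, 8 mm above the plate) across each y end, 124 mm free between the bars. The sole plate lies on its upper face, long side along y. Origin: centre of its underside, the seat 10 mm above; z up.
- sole_plate: Loose dark steel plate 50 (x) x 110 (y) x 16 (z) mm, about 0.3 kg, with two small bright plugs near its ends. Origin: centre of its underside; z up, y along its length. Grasp across x (50 mm) from above.
- bore_block: Loose cream forming block with rounded edges, 40 (x) x 66 (y) x 28 (z) mm, about 0.11 kg, two bores in an end; flat top. Origin: centre of its underside; z up, y along its length. Grasp across x (40 mm) from above.
- spreader: Loose plywood plate 46 (x) x 86 (y) x 14 (z) mm, about 0.04 kg, with two small dark hole marks. Origin: centre of its underside; z up, y along its length. Grasp across x (46 mm) from above.
- large_former: Larger of two loose cream half-round formers (half discs standing on their flat side): 34 mm thick (x, two flat upright faces), 72 mm long (y), 37 mm high (z), about 0.075 kg. Origin: centre of its underside; z up. Grasp across x (34 mm) from above.
- small_former: Smaller cream half-round former of the same kind: 30 mm thick (x), 60 mm long (y), 32 mm high (z). Loose; to be left where it is. Origin: centre of its underside.
- ptfe_roll: White roll of release tape lying flat, 68 mm across, 19 mm high. Loose; to be left where it is. Origin: centre of its underside.
Mind the look-alikes: they are no part of the job. What is shaped like the bore_block but orange is not meant.

How it is judged (in metres and radians):
On the way, in this order (a step that is already met when the one before it is completed fails the run):
1. the sole plate lies flat on the base, between its end stops, let go (z of sole_plate in the frame of base between 0.007 and 0.013 m and horizontal distance between sole_plate and base below 0.012 m and angle between the y axis of sole_plate and the y axis of base, either way round below 0.17 rad and angle between sole_plate's own z axis and vertical below 0.08 rad and contact force between the fingers and sole_plate below 0.1 N and linear speed of sole_plate below 0.02 m/s and angular speed of sole_plate below 0.2 rad/s), for 0.2 s.
2. the two-bore block stands centred on the sole plate, let go (z of bore_block in the frame of sole_plate between 0.013 and 0.019 m and horizontal distance between bore_block and sole_plate below 0.01 m and angle between the y axis of bore_block and the y axis of sole_plate, either way round below 0.17 rad and angle between bore_block's own z axis and vertical below 0.08 rad and contact force between the fingers and bore_block below 0.1 N and linear speed of bore_block below 0.02 m/s and angular speed of bore_block below 0.2 rad/s), for 0.2 s.
3. the plywood spreader lies centred on the block, let go (z of spreader in the frame of bore_block between 0.025 and 0.031 m and horizontal distance between spreader and bore_block below 0.01 m and angle between the y axis of spreader and the y axis of bore_block, either way round below 0.17 rad and angle between spreader's own z axis and vertical below 0.08 rad and contact force between the fingers and spreader below 0.1 N and linear speed of spreader below 0.02 m/s and angular speed of spreader below 0.2 rad/s), for 0.2 s.
4. the large half-round former stands centred on the spreader, let go (z of large_former in the frame of spreader between 0.011 and 0.017 m and horizontal distance between large_former and spreader below 0.01 m and angle between the y axis of large_former and the y axis of spreader, either way round below 0.17 rad and angle between large_former's own z axis and vertical below 0.08 rad and contact force between the fingers and large_former below 0.1 N and linear speed of large_former below 0.02 m/s and angular speed of large_former below 0.2 rad/s), for 0.2 s.
At the end, for the whole second after the job is handed in: Base, sole plate, two-bore block, spreader, large former from the bottom up: each rests flat on the one below (height within 3 mm, tilt under 0.08 rad), centred within 10 mm (sole plate on base 12 mm), long sides parallel within 0.17 rad, still and released (all of step 1 and all of step 2 and all of step 3 and all of step 4); the robot touches nothing.
It fails at once if the smaller former is moved by more than 20 mm (distance of small_former from where it was at the start of the episode above 0.02 m).
It fails at once if the tape roll is moved by more than 20 mm (distance of ptfe_roll from where it was at the start of the episode above 0.02 m).
It also fails if it takes over 96 s, if anything falls off the work surface, if the arm or the gripper's body presses on something with over 40 N, if the wrist force passes 120 N, or if a joint passes its speed limit or range.

## Working session

There is one attempt and no reset: what is moved stays moved. The work goes in short steps, each a Python script; the robot and the scene stay as the last script left them, time stands still between calls to the robot, and variables do not carry over. Pictures are saved under pics/ and viewed, at most 14 in all, crops included, and the job is handed in when it is done.

```bash
mkdir -p pics; ls
python3 - <<'E'
from workcell import *
import cv2,numpy as np,pickle
for n in("scene","top"):
    c=camera(n); cv2.imwrite(f"pics/{n}0.png",c["image"]); pickle.dump(c,open(f"{n}0.pkl","wb"))
    print(n,c["fx"],c["cx"],c["cy"],[k for k in c]);print(np.round(c["cam_to_world"],3),(c["range_z"]>0).mean())
print(read_state()["time"],grip_point_offset)
E
```

```text
pics
scene 362.9245980740059 252.39746100899606 192.5221317883619 ['image', 'range_z', 'fx', 'fy', 'cx', 'cy', 'cam_to_world']
[[-9.15000e-01  2.91000e-01 -2.80000e-01  3.25691e+02]
 [-4.04000e-01 -6.38000e-01  6.55000e-01  6.72419e+02]
 [ 1.20000e-02  7.13000e-01  7.01000e-01  6.50766e+02]
 [ 0.00000e+00  0.00000e+00  0.00000e+00  1.00000e+00]] 0.9960072835286459
top 417.6344794562842 249.23522317964313 193.994949567104 ['image', 'range_z', 'fx', 'fy', 'cx', 'cy', 'cam_to_world']
[[-2.50000e-02  9.79000e-01 -2.02000e-01  3.57994e+02]
 [-1.00000e+00 -2.50000e-02  2.00000e-03  1.19081e+02]
 [-3.00000e-03  2.02000e-01  9.79000e-01  1.04970e+03]
 [ 0.00000e+00  0.00000e+00  0.00000e+00  1.00000e+00]] 0.9959208170572916
0.1 -18.700000000000003
```

View pics/top0.png

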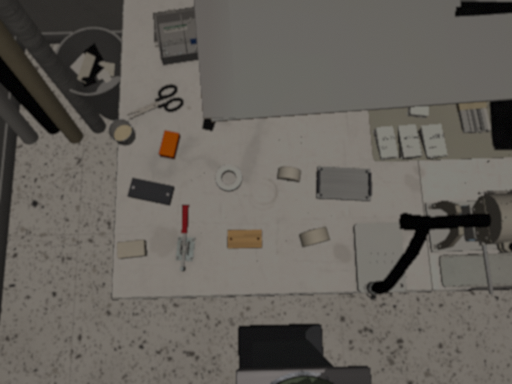

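View pics/scene0.png

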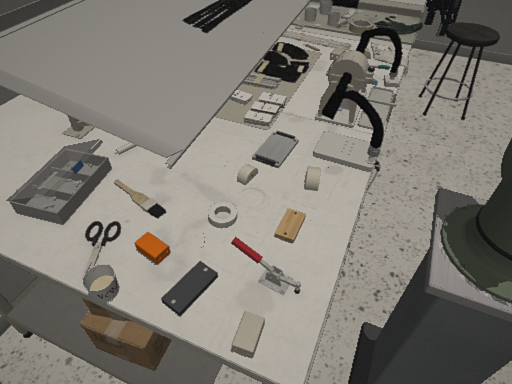

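The top view (up = +x, right = −y) shows the sole plate at (151,191), bore block (131,248), spreader (245,239), larger former (314,236), smaller former (289,173), roll (229,178) and base (344,184). There is a toggle clamp at (185,245), and an overhead sheet covers the back. Next I'll measure with the range data from both cameras.

```bash
cat > see.py <<'E'
import cv2,numpy as np
def cloud(c):
    z=c["range_z"].astype(float); v,u=np.mgrid[:z.shape[0],:z.shape[1]]
    P=np.stack([(u-c["cx"])/c["fx"]*z,-(v-c["cy"])/c["fy"]*z,-z,np.ones_like(z)],-1)
    return (P@np.array(c["cam_to_world"]).T)[...,:3]
def top_rect(c,W,centre,h,tol=5,r=80):
    """rectangle (cx,cy, long-axis angle, L, W) of the surface at height h round centre; world mm"""
    m=(abs(W[...,2]-h)<tol)&(np.hypot(W[...,0]-centre[0],W[...,1]-centre[1])<r)&(c["range_z"]>0)
    n,lab,st,_=cv2.connectedComponentsWithStats(m.astype(np.uint8))
    if n<2: return None
    i=1+np.argmax(st[1:,4]); p=W[lab==i]
    (x,y),(a,b),t=cv2.minAreaRect(p[:,:2].astype(np.float32)); t=np.radians(t)
    if b>a: a,b,t=b,a,t+np.pi/2
    return np.array([x,y,(t+np.pi/2)%np.pi-np.pi/2,a,b,np.median(p[:,2]),p[:,0].mean(),p[:,1].mean(),len(p)])
E
python3 - <<'E'
import pickle,numpy as np;from see import *
np.set_printoptions(suppress=True,precision=2)
T=pickle.load(open("top0.pkl","rb"));S=pickle.load(open("scene0.pkl","rb"))
WT,WS=cloud(T),cloud(S)
px=dict(sole=(151,191,16),bore=(131,248,28),spread=(245,239,14),large=(314,236,34),small=(289,173,29),roll=(229,178,19),base=(344,184,10),orange=(170,144,28))
for k,(u,v,h) in px.items():
    c=WT[v,u]; 
    if k=="roll": c=WT[v,u-9]
    print(k,c)
    for n,C,W in(("T",T,WT),("S",S,WS)):
        print("  ",n,top_rect(C,W,c,h,5 if h<30 else 8))
print("table",[WT[a,b,2] for a,b in((210,290),(265,200),(150,300))],[WS[a,b,2] for a,b in((250,330),(190,150))])
print("clamp max z",WT[200:270,172:200].reshape(-1,3).max(0),WT[200:270,172:200].reshape(-1,3).min(0))
print("sheet",WT[112,215],WT[100,350],WT[60,300], WT[150,410])
print("roller arm",WT[222,430],WT[288,376])
E
```

```text
sole [585.73 365.72  14.25]
   T [587.88 366.57   1.33 109.51  50.98  15.7  587.21 366.49 837.  ]
   S [ 586.17  368.75    1.34  110.48   51.03   16.44  585.77  372.23 1312.  ]
bore [441.94 408.09  27.76]
   T [442.26 409.41  -1.49  66.53  39.97  27.96 441.88 409.08 439.  ]
   S [440.9  411.13  -1.49  66.4   40.28  28.36 440.07 412.82 846.  ]
spread [458.08 130.16  13.36]
   T [460.65 130.33   1.55  84.53  45.18  13.79 460.53 131.25 637.  ]
   S [459.99 133.4    1.56  87.74  46.33  14.51 459.19 136.04 595.  ]
large [459.11 -38.04  33.51]
   T [461.53 -43.27  -1.34  56.32  33.99  33.99 461.11 -42.03 303.  ]
   S [460.22 -39.01  -1.34  54.52  33.78  34.72 458.6  -32.75 186.  ]
small [618.53  15.75  34.18]
   T [623.12  14.22   1.43  42.3   30.31  29.08 622.4   14.15 181.  ]
   S [622.35  16.48   1.35  43.43  31.17  29.64 621.74  19.81 131.  ]
roll [613.82 189.95  19.39]
   T [617.53 168.4   -0.01  66.43  63.9   18.52 617.38 168.55 391.  ]
   S [616.7  171.02  -1.19  67.05  66.47  19.27 615.76 172.59 401.  ]
base [ 592.25 -125.87    9.36]
   T [ 596.41 -124.83    1.49  136.76   85.43    9.57  595.41 -126.26 1594.  ]
   S [ 596.14 -122.43    1.49  138.38   85.52   10.58  593.66 -121.67  846.  ]
orange [705.23 316.76  26.46]
   T [709.36 320.5   -0.23  66.66  40.95  27.57 708.51 319.82 381.  ]
   S [708.04 322.68  -0.22  67.85  39.8   28.15 705.99 324.04 497.  ]
table [np.float64(2.1750831189774544), np.float64(1.5442953042918361), np.float64(1.0932578725803523)] [np.float64(1.3543458216672661), np.float64(-0.3536551554077505)]
clamp max z [ 564.32  315.13 1049.7 ] [357.99 119.08  -5.99]
sheet [727.59 188.81 173.37] [ 756.43 -119.42  154.84] [849.47  -7.27 173.06] [ 676.01 -300.59   16.61]
roller arm [ 473.41 -279.96  133.78] [ 334.   -156.04  108.64]
```

```bash
cat > act.py <<'E'
from workcell import *
import numpy as np
HI=240
def frame(t):  # long-axis angle -> tool frame, fingers closing across it; pick the turn nearest to now
    z=np.array([0,0,-1.]); y=np.array([np.sin(t),-np.cos(t),0]); return np.column_stack([np.cross(y,z),y,z])
def best(p,t):
    q0=np.array(read_state()["qpos"]); out=[]
    for s in(0,np.pi):
        R=frame(t+s); q=inverse_kinematics(list(p),R)
        if q is not None: out.append((abs(np.array(q)-q0).max(),abs(q[6]),R))
    return min(out,key=lambda o:o[0])[2]
def st(tag=""):
    s=read_state(); print(tag,"t",round(s["time"],1),np.round(s["eef_pos"],1),"gap",round(s["finger_gap"],1),"F",round(s["gripper_force"],1),np.round(s["ft_force"],1)); return s
def pick(x,y,t,z,hi=HI):
    R=best((x,y,hi),t); movep([x,y,hi],R)
    movel([x,y,z+35],max_speed=300); hit=movel([x,y,z],max_speed=80,guard=15)
    st(f"down hit={hit}"); clamp(); st("clamped")
    movel([x,y,hi],max_speed=250); s=st("up"); return s["finger_gap"]
def place(x,y,t,z,hi=HI):
    R=best((x,y,hi),t); movep([x,y,hi],R)
    movel([x,y,z+20],max_speed=300); hit=movel([x,y,z-3],max_speed=40,guard=6)
    st(f"placed hit={hit}"); open_gripper(); movel([x,y,hi],max_speed=250); st("clear")
E
python3 - <<'E'
import pickle,numpy as np;from see import *;from act import *
np.set_printoptions(suppress=True,precision=1)
T=pickle.load(open("top0.pkl","rb"));S=pickle.load(open("scene0.pkl","rb"))
for C in(T,S):
    W=cloud(C)[C["range_z"]>0]
    for lo,hi in(((200,-700),(500,-150)),((500,-700),(720,-150)),((500,-150),(720,450)),((300,-150),(500,450))):
        m=((W[:,:2]>lo)&(W[:,:2]<hi)).all(1); print(lo,hi,np.percentile(W[m,2],[50,95,99,100]) if m.any() else None)
for p,t in(((587,367.7,240),1.335),((596,-123.6,240),1.49),((441.6,410,240),-1.49),((460,132,240),1.555),((461,-41,240),-1.34)):
    for s in(0,np.pi): print(p,[None if q is None else np.round(q,2) for q in [inverse_kinematics(list(p),frame(t+s))]])
print([inverse_kinematics(list(p),np.array(read_state()["tool_rot"])) is not None for p in((277,-560,350),(277,-560,400))])
E
```

```text
(200, -700) (500, -150) [ 10.1 163.5 173.2 179.4]
(500, -700) (720, -150) [  0.8 101.5 161.  174.3]
(500, -150) (720, 450) [  0.2  19.   64.1 187.7]
(300, -150) (500, 450) [ 0.3 25.7 36.6 64.4]
(200, -700) (500, -150) [ 17.9 295.8 332.9 348.7]
(500, -700) (720, -150) [  1.6 119.6 163.1 172.8]
(500, -150) (720, 450) [  0.8  20.   67.7 186.9]
(300, -150) (500, 450) [ 0.9 28.2 38.8 71.3]
(587, 367.7, 240) [array([-0.1,  0.8, -1. ,  1.3,  0.6,  1.4, -1.3])]
(587, 367.7, 240) [array([-0. ,  0.9, -1.3,  1.3,  0.8,  1.5,  1.7])]
(596, -123.6, 240) [array([ 0.4,  0.5, -0.4,  1.6,  0.2,  1.1, -0.1])]
(596, -123.6, 240) [array([-0.6,  0.8,  1.2,  1.6, -0.8,  1.3, -2.4])]
(441.6, 410, 240) [array([-0.1,  0.7, -1.3,  1.6,  0.7,  1.4,  1.8])]
(441.6, 410, 240) [array([-0.2,  0.6, -1. ,  1.6,  0.5,  1.3, -1.2])]
(460, 132, 240) [array([ 0.2,  0.3, -0.8,  1.9,  0.2,  1. , -0.7])]
(460, 132, 240) [array([ 0.5,  0.5, -1.3,  1.9,  0.5,  1.2,  2.2])]
(461, -41, 240) [array([-0.9,  0.4,  1.1,  2. , -0.4,  1. , -2.5])]
(461, -41, 240) [array([ 0.5,  0.2, -0.6,  1.9,  0.2,  1. ,  0. ])]
[True, True]
```

Run:
```python
from act import *
movel([276.8,-560.4,320],max_speed=250)
q=list(read_state()["qpos"]); print(np.round(q,2))
q[0]=-.56; q[2]=0; q[4]=0; q[6]=-.25; goto_joints(q); st("swing")
print(pick(587,367.7,1.335,1)); print(np.round(read_state()["qpos"],2))
```

```text
[ 1.04  0.43 -0.03  1.43  0.01  1.29 -0.11]
swing t 3.9 [558.9 279.6 320.3] gap 85.3 F 0.0 [ 0.2 -1.5 -0.2]
down hit=False t 5.9 [587.  367.6   0.8] gap 85.4 F 0.0 [0.3 0.4 0.3]
clamped t 6.7 [587.  367.7   1. ] gap 0.3 F 0.0 [-0.3 -0.5  0.2]
up t 7.8 [586.5 367.4 238.6] gap 0.2 F 0.0 [ 0.2  0.1 -0.7]
0.21516607017563583
[-0.7   0.6   0.09  1.35 -0.06  1.19 -0.84]
```

Run:
```python
from act import *;import cv2
c=camera("scene"); cv2.imwrite("pics/scene1.png",c["image"]); print(np.round(read_state()["tool_rot"],2))
```

```text
[[ 0.23  0.97 -0.  ]
 [ 0.97 -0.23 -0.  ]
 [-0.   -0.   -1.  ]]
```

View pics/scene1.png

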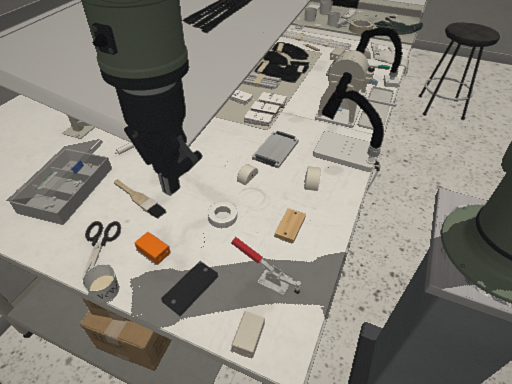

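The picture shows the fingers shut and empty at about (172,185), while the plate still lies at (190,288). I'll compare the real tip position with the reported one and re-measure the plate.

Run:
```python
from act import *;from see import *;import cv2
np.set_printoptions(suppress=True,precision=1)
def proj(c,p):
    q=np.linalg.inv(np.array(c["cam_to_world"]))@np.r_[p,1]; return c["cx"]+c["fx"]*q[0]/-q[2],c["cy"]-c["fy"]*q[1]/-q[2]
s=read_state(); print(s["eef_pos"])
for n in("scene","top"):
    c=camera(n);W=cloud(c); print(n,"tcp px",proj(c,s["eef_pos"]),top_rect(c,W,(587,367.7),16))
    if n=="scene":
        for v in range(170,202,4): print(v,[np.round(W[v,u]).astype(int).tolist() for u in(165,170,175)])
    else: cv2.imwrite("pics/top1.png",c["image"])
```

```text
[586.4 367.3 238.4]
scene tcp px (np.float64(174.79157343729707), np.float64(207.5801039344543)) [ 586.8  368.6    1.3  110.8   52.1   16.4  585.8  372.2 1310. ]
170 [[576, 384, 332], [573, 378, 329], [556, 388, 343]]
174 [[579, 382, 322], [568, 385, 329], [557, 388, 335]]
178 [[583, 379, 311], [576, 377, 312], [559, 388, 328]]
182 [[584, 380, 304], [576, 378, 306], [573, 372, 302]]
186 [[585, 381, 297], [578, 378, 297], [574, 373, 294]]
190 [[588, 379, 286], [581, 377, 287], [573, 375, 288]]
194 [[784, 162, 1], [581, 378, 280], [761, 151, 1]]
198 [[777, 174, 1], [765, 169, 1], [754, 163, 1]]
top tcp px (np.float64(124.20461848847202), np.float64(167.41456924233603)) [583.1 344.7   1.3  66.1  49.6  16.  586.9 333.3 272. ]
```

View pics/top1.png

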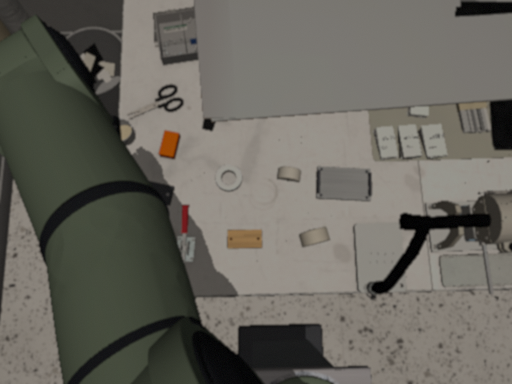

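The range readings put the tips about 38 mm above the reported TCP: they end at row 194, while the TCP projects to row 207. I'll look closer, with the gripper shut and open.

Run:
```python
from act import *;import cv2
a=camera("scene")["image"][90:215,100:225]; open_gripper(); st("open"); b=camera("scene")["image"][90:215,100:225]
cv2.imwrite("pics/grip.png",np.clip(1.6*cv2.resize(np.hstack([a,b]),None,fx=3.2,fy=3.2,interpolation=cv2.INTER_CUBIC).astype(float),0,255))
```

```text
open t 8.8 [587.  367.7 240. ] gap 85.5 F 0.0 [ 0.2 -0.2  0.2][ WARN:0@2.276] global loadsave.cpp:1063 imwrite_ Unsupported depth image for selected encoder is fallbacked to CV_8U.
```

View pics/grip.png

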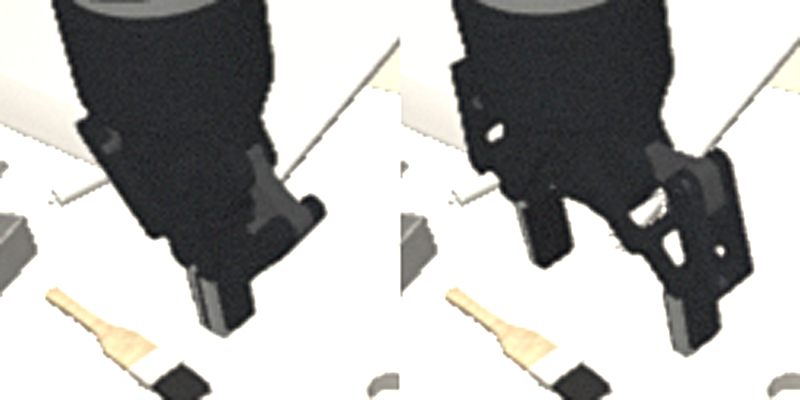

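Run:
```python
from act import *;from see import *
np.set_printoptions(suppress=True,precision=1)
c=camera("scene");W=cloud(c);Z=W[...,2]
def proj(p):
    q=np.linalg.inv(np.array(c["cam_to_world"]))@np.r_[p,1]; return np.array([c["cx"]+c["fx"]*q[0]/-q[2],c["cy"]-c["fy"]*q[1]/-q[2]])
s=read_state();e=np.array(s["eef_pos"]);y=np.array(s["tool_rot"])[:,1]
for z in(253,265,275,285,290,300): print(z,"shut",proj([e[0],e[1],z-13]),"open",proj(np.r_[(e-48*y)[:2],z]),proj(np.r_[(e+48*y)[:2],z]))
m=(Z>230)&(W[...,1]>300)&(W[...,1]<450)&(Z<330)
p=W[m]; print("lowest z pts",np.sort(p[:,2])[:8]); 
for k in(0,1):
    q=p[((p-e)@y>0)==bool(k)]; i=np.argsort(q[:,2])[:15]; print(q[i].mean(0),q[i].min(0),q[i].max(0))
```

```text
253 shut [174.2 206.9] open [196.  215.5] [151.6 187.6]
265 shut [173.1 201.5] open [195.2 210. ] [150.2 182. ]
275 shut [172.2 196.9] open [194.5 205.2] [149.  177.2]
285 shut [171.2 192.1] open [193.8 200.3] [147.8 172.3]
290 shut [170.7 189.7] open [193.4 197.8] [147.2 169.8]
300 shut [169.7 184.8] open [192.7 192.7] [145.9 164.7]
lowest z pts [289.9 290.  290.3 290.6 290.9 291.  291.3 291.7]
[542.  387.9 293.9] [539.9 384.  290. ] [547.1 390.  296.6]
[628.4 357.7 291.9] [626.  349.  289.9] [630.  366.4 293.1]
```

The tips really are about 35 mm above what the TCP reports (lateral position agrees). I'll descend in stages and check the offset near the plate.

Run:
```python
from act import *;from see import *;import cv2
np.set_printoptions(suppress=True,precision=1)
x,y=587,367.7
movel([x,y,60],max_speed=300); print(movel([x,y,-20],max_speed=80,guard=8)); s=st("low")
c=camera("scene");W=cloud(c);e=np.array(s["eef_pos"]);Y=np.array(s["tool_rot"])[:,1]
d=W-e; a=d@Y; b=d@np.array(s["tool_rot"])[:,0]
for sg in(-1,1):
    m=(abs(a-sg*48)<13)&(abs(b)<16)&(W[...,2]>20)&(W[...,2]<80); print(sg,np.sort(W[m][:,2])[:12],a[m].min() if m.any() else 0,a[m].max() if m.any() else 0)
cv2.imwrite("pics/low.png",cv2.resize(c["image"][180:340,110:270],None,fx=3.5,fy=3.5,interpolation=cv2.INTER_CUBIC))
```

```text
False
low t 10.8 [587.4 367.9 -19.4] gap 85.2 F 0.0 [-0.   0.6  0.1]
-1 [33.2 34.6 35.4 36.9 38.8 39.2 39.8 39.8 40.3 41.  41.2 41.7] -57.139695619100785 -42.10668163739851
1 [31.8 31.9 32.6 33.3 33.4 34.3 34.4 34.5 34.7 34.8 34.9 35.2] 41.104399247803016 59.663215761280405
```

View pics/low.png

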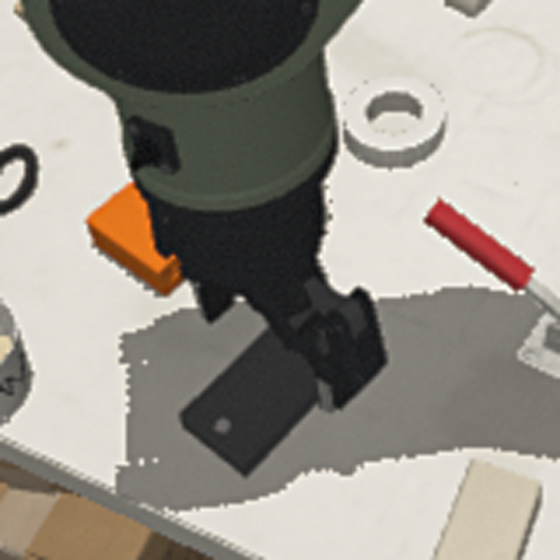

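The fingers straddle the plate correctly, with open tips at z≈32 for TCP −19. So the offset is real, and I'll grip at TCP −35.

Run:
```python
from act import *
x,y=587,367.7
print(movel([x,y,-35],max_speed=60,guard=8)); st("down"); clamp(); s=st("clamped")
if s["finger_gap"]>30:
    movel([x,y,60],max_speed=150); st("lift"); movel([x,y,200],max_speed=250); st("up")
    import cv2; cv2.imwrite("pics/lift.png",camera("scene")["image"])
```

```text
False
down t 11.2 [586.7 367.5 -35.6] gap 85.2 F 0.0 [-0.  -0.2  1. ]
clamped t 11.7 [587.3 367.9 -34.4] gap 48.3 F 63.3 [-1.8 -1.1  6. ]
lift t 12.4 [586.4 367.4  59.1] gap 48.4 F 62.4 [-1.2 -0.4 -3.9]
up t 13.2 [586.2 367.3 198. ] gap 48.5 F 62.6 [ 0.1 -1.  -4.3]
```

View pics/lift.png

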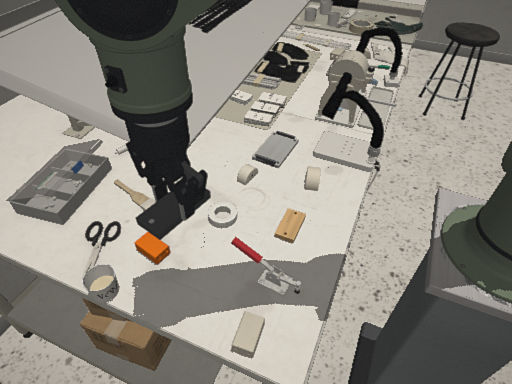

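The plate is held at about (175,212). Now I'll place it on the base, with lateral positions averaged over both views.

Run:
```python
from act import *;from see import *;import cv2
np.set_printoptions(suppress=True,precision=2)
place(596.3,-123.6,1.49,-25,200)
movep([500,130,200],best((500,130,200),1.555))
for n in("top","scene"):
    c=camera(n);W=cloud(c);print(n,top_rect(c,W,(596,-124),26,4),top_rect(c,W,(596,-124),10,4))
    cv2.imwrite(f"pics/p1{n}.png",c["image"])
st()
```

```text
placed hit=True t 16.3 [ 596.2 -123.5  -25. ] gap 48.3 F 64.4 [ 1.1 -0.3 -1.1]
clear t 17.8 [ 595.6 -123.4  198.8] gap 85.4 F 0.0 [-0.5  0.   0.1]
top [ 596.4  -123.78    1.49  109.51   50.33   25.62  595.98 -123.84  815.  ] [ 596.5  -124.45    1.49  136.82   84.85    9.81  591.7  -125.03  696.  ]
scene [ 595.43 -121.32    1.49  112.34   51.04   26.38  594.82 -118.21  436.  ] [ 595.77 -121.81    1.48  140.49   84.82   10.38  585.94 -110.79  341.  ]
 t 19.0 [500.7 128.6 199.8] gap 85.6 F 0.0 [-1.1 -0.7  0. ]
```

View pics/p1scene.png

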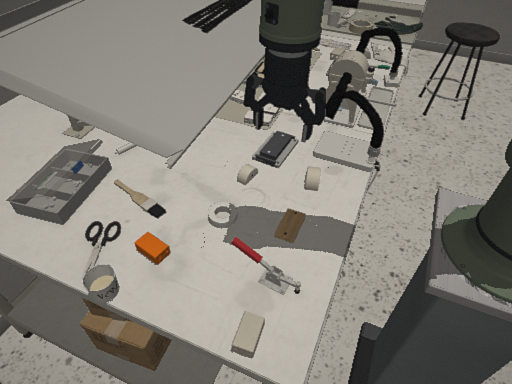

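The sole plate sits centred on the base (275,147): about 0.7 mm off, with matching angles. Next is the bore block.

Run:
```python
from act import *;from see import *
np.set_printoptions(suppress=True,precision=2)
g=pick(441.6,410.2,-1.49,-31,180)
if g>30:
    place(596.3,-123.6,1.49,-5,180)
    movep([480,132,180],best((480,132,180),1.555))
    for n in("top","scene"):
        c=camera(n);W=cloud(c);print(n,top_rect(c,W,(596,-124),54,4),top_rect(c,W,(596,-124),26,4)); 
        print(top_rect(c,W,(461,-41),34,8))
```

```text
down hit=False t 21.4 [441.5 410.1 -31.3] gap 85.4 F 0.0 [-0.4  0.7  0.6]
clamped t 21.9 [441.8 410.4 -30.5] gap 38.5 F 61.1 [-0.3 -0.9  6. ]
up t 22.9 [441.1 409.7 178.7] gap 38.8 F 60.3 [-0.6  0.4 -0.9]
placed hit=True t 26.1 [ 596.6 -123.5   -5. ] gap 38.8 F 62.0 [0.6 0.1 4.3]
clear t 27.5 [ 595.7 -123.4  178.8] gap 85.4 F 0.0 [-0.4  0.6 -0.2]
top [ 596.69 -123.83    1.49   65.     40.33   53.49  596.09 -123.72  408.  ] [ 596.02 -123.94    1.49  109.19   49.86   25.53  591.45 -118.67  365.  ]
[465.97 -61.27   0.16  32.55  16.96  31.66 468.03 -61.64  62.  ]
scene [ 595.88 -122.15    1.5    67.42   40.4    54.01  592.42 -121.67  189.  ] [ 594.97 -121.89    1.49  113.61   50.41   26.31  590.45  -96.93  191.  ]
[459.73 -36.86  -1.33  54.55  33.78  34.98 458.57 -33.26 182.  ]
```

Run:
```python
from act import *;from see import *
np.set_printoptions(suppress=True,precision=2)
g=pick(460.3,131.9,1.555,-35,180)
if g>30:
    place(596.3,-123.6,1.49,19,180)
    movep([480,200,180],best((480,200,180),1.555))
    for n in("top","scene"):
        c=camera(n);W=cloud(c);print(n,top_rect(c,W,(596,-124),68,4)); 
        m=(np.hypot(W[...,0]-461,W[...,1]+41)<60)&(W[...,2]>5)&(W[...,2]<45)
        r=cv2.minAreaRect(W[m][:,:2].astype(np.float32)); p=W[m]; print(r, top_rect(c,W,(461,-41),34,8), p[p[:,2]>36].mean(0))
```

```text
down hit=False t 30.3 [460.4 131.9 -34.8] gap 85.2 F 0.0 [ 0.5  0.1 -0.1]
clamped t 30.8 [460.5 132.  -34.4] gap 44.4 F 59.6 [-2.6 -0.5 13.3]
up t 31.8 [459.7 131.7 179.1] gap 44.2 F 61.2 [-0.4 -0.2 -0.8]
placed hit=True t 34.0 [ 596.6 -123.6   18.8] gap 44.1 F 64.1 [ 0.2  0.5 -0.4]
clear t 35.3 [ 595.9 -123.4  179.5] gap 85.8 F 0.0 [-0.2  0.3 -0.5]
top [ 596.25 -124.46    1.49   85.73   46.63   67.66  596.13 -123.84  649.  ]
((451.7728576660156, -49.58585739135742), (60.51643753051758, 90.51596069335938), 16.37313461303711) [461.31 -41.88  -1.35  56.36  33.88  34.21 460.9  -41.62 301.  ] [461.95 -42.73  37.35]
scene [612.32 -82.06  -0.18  15.75   4.25  67.41 612.31 -82.29  13.  ]
((458.75823974609375, -32.96650314331055), (33.897865295410156, 58.20620346069336), 13.696911811828613) [459.54 -36.32  -1.33  51.31  33.84  34.91 457.75 -31.69 174.  ] [458.25 -39.28  37.39]
```

Run:
```python
from act import *;from see import *
np.set_printoptions(suppress=True,precision=2)
g=pick(461,-41,-1.34,-29,180)
if g>25:
    place(596.3,-123.6,1.49,39,200)
    movep([460,180,200],best((460,180,200),1.555))
    for n in("top","scene"):
        c=camera(n);W=cloud(c);print(n,top_rect(c,W,(596,-124),102,8),top_rect(c,W,(596,-124),68,4))
        p=W[(np.hypot(W[...,0]-596,W[...,1]+124)<40)&(W[...,2]<120)&(W[...,2]>103.5)]; print(p.mean(0))
        cv2.imwrite(f"pics/end{n}.png",c["image"])
```

```text
down hit=False t 39.0 [461.2 -41.1 -28.7] gap 85.4 F 0.0 [ 0.9 -0.  -0.6]
clamped t 39.5 [461.2 -41.  -28.6] gap 33.0 F 59.7 [-1.8 -0.1 10. ]
up t 40.5 [460.4 -40.9 179. ] gap 33.3 F 59.6 [-0.1 -1.  -1.2]
placed hit=True t 42.3 [ 596.5 -123.5   39. ] gap 33.1 F 61.2 [ 0.7 -0.4  2.9]
clear t 43.6 [ 595.9 -123.4  199.5] gap 85.2 F 0.0 [ 0.9 -0.1 -1.1]
top [ 596.93 -125.17    1.48   54.63   35.07  101.66  595.65 -124.12  328.  ] [ 595.31 -124.      1.46   87.71   45.99   67.62  587.63 -115.35  190.  ]
[ 596.27 -124.87  104.94]
scene [ 588.02 -108.41    1.49   31.15   15.14   98.29  585.32 -104.85   38.  ] [ 582.75 -114.73    1.53   75.21   18.93   68.55  579.31 -106.56   74.  ]
[ 582.58 -111.34  104.55]
```

View pics/endscene.png

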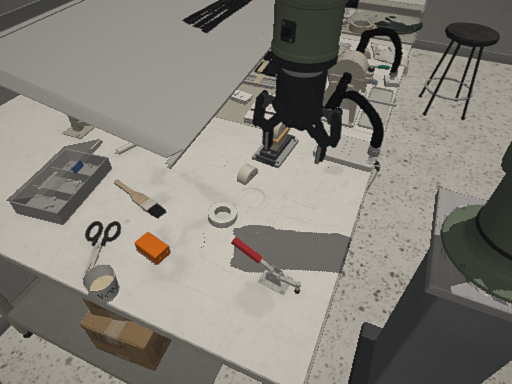

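The stack stands at (277,143), partly hidden by the gripper. The top view measures the former centred within about 1 mm, and the small former (247,174) and roll (223,213) are undisturbed. I'll hand it in.

```bash
python3 -c "
from workcell import *
wait(0.3); print(finish_job())"
```

```text
the job is handed in; nothing more can be done
None
```

The plug is built on the base in the order asked (sole plate, bore block, spreader, large former) and handed in at about 44 s; each piece measured centred within about 2 mm, and the small former and tape roll were left alone (no verdict came back).

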